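# Finish the slat crib and draw the gauge arm out to its mark

## Robot

A 6-joint arm with a two-finger parallel gripper is mounted at the origin on a cart in front of the work surface, level with it; the furniture and walls round the work are solid. World frame = base frame: x ahead of the robot, y to its left, z up, the work surface at z = 0. Lengths are in m, angles in rad, forces in N, time in s.
With the tool pointing down it reaches from about 0.275 to 0.85 m from the base axis. Payload 19 kg.
Tool frame: the origin (TCP) lies at the very end of the fingers, on their centre line; the grasp point (between the pads) lies 19 mm behind it (env.hold_point_z is the distance from the TCP to the grasp point, in m); z points along the fingers, y is the line along which they close (so a half turn about z gives the same grasp; the last joint's range is limited). The gripper opens to 85 mm and grips with 20 to 120 N. Pads are 22 mm wide; open, the fingers measure 114 mm over their backs; the gripper's body (76 mm by 85 mm) begins 54 mm behind the grasp point. The pads swing forward as they close: fully open they stand 13 mm farther back than shut.
Start: joints at [1.044, 0.15, 1.437, -0, 1.554, -0.134], TCP at [0.22, 0.531, 0.208] pointing down, gripper open.
Joint ranges: [-2.8, 2.8], [-0.68, 2.1], [0.12, 2.68], [-1.39, 4.53], [0.16, 2.79], [-2.81, 2.81]. Speed limits (rad/s): [1.89, 1.89, 2.22, 3.01, 3.01, 3.01].

## Interface

Orientations are given as a unit quaternion [w, x, y, z].
In Python, from bench import env gives the robot as it stands.
- The arm moves only by the tool servo_tool, never from a script. Its argument "motion" is a list of rows, each a list of 4 numbers: the shift along the tool's x, y, z in m, then the turn about the tool's z in rad. A call has exactly 10 rows; each row is the pose to reach, as a shift and turn from the pose commanded when the call began, along the tool's axes at that moment; what a row does not reach only later rows make up. A row lasts 1/10 s, in which the tool goes at most 50 mm and 8.59 degrees, less where a joint would pass 70% of its speed; a pose out of reach is approached as far as the arm can. A call with a gripper value outside its range is refused whole. "jaw" is the finger opening in m, from 0 to 0.0854, set as the call begins (left out, the last holds). The fingers move at their own pace and stop on an object; "newtons" is the grip in N (left out, the last holds). Time passes only in rows, so rows that repeat a pose let the fingers close, or fill a call up. It gives the time, the measured TCP pose, the force, the opening and the grip force at its end, in the units of the state.
- env.sense(): the state, without advancing time (a new reading comes with each control period).
- env.camera(name): name is "side" or "top" or "wrist"; returns (picture, depth): 480x640x3 uint8, red, green, blue; 480x640 float32, m along the optical axis (not along the pixel's ray), 0 where there is no reading.
- env.camera_params(name): a dict with "intrinsics" (3x3 intrinsics, pixels), "k1" (the pictures are not rectified: a ray, as slopes to the right and down, at radius r is drawn at 1 + k1 r^2 times it, then the intrinsics apply), "R" (3x3) and "t" (3): a world point X has camera coordinates R X + t; the wrist camera has in their place "T_tool_cam" (4x4, takes a point from camera to tool coordinates, whose origin is the TCP and whose axes are the flange's). Camera axes: x right, y down, z forward; pixel columns grow to the right and rows downward; lengths in m; the calibration is good to about 2 mm. A picture is of the moment at which its call begins: read the wrist's pose just before it. camera_params takes no time and is no camera call.
- env.finish_job(): hands the job in; it is judged then, once.
The state is a dict: "time": time; "joints": joint angles; "dq": joint speeds; "joint_efforts": joint torques, N m; "ee_pos": TCP position; "tcp_rot": TCP orientation; "force": force on the tool from outside, world axes, zero at the start; "ft_torque": the same for the moment, N m; "width": finger opening in m; "grip_force": force on a finger pad.
Only numpy, scipy, OpenCV 4.12 (cv2) and the standard library are available. Lean on these libraries where they do the work, as an engineer would, in place of code of your own. Each camera call takes 0.05 s, during which the arm holds its last target. There are 200 camera calls.

## Task

Finish the support crib on the bed of the probe gauge: lay the two loose wooden slats flat on top as its third layer, crosswise to the layer below, one directly above each slat of the bottom layer. Then squeeze the lock button on the upright grip of the gauge's telescopic arm to release it, draw the arm out until its pointer is level with the index mark clamped on the scale, and finish holding it there with the button still squeezed in. Leave the rest of the crib, the index mark and the other things on the bench where they are.

Things in the scene. Friction and masses are not known exactly. Their poses are not given: they have to be found in the camera images.
- gauge: probe gauge fixed to the bench. Grey bed 120 x 425 x 8 mm (gauge x -60 to 60, y -75 to 350 mm, top z = 8 mm). Origin on the bench under the crib's centre; z up; the telescopic arm comes out along its -y. Two columns carry a slotted sleeve 30 mm wide (y 170 to 342, z 72 to 98 mm) with a scale of 5 mm divisions on top
- boom: telescopic inner arm with head, upright grip, lock button, probe foot and pointer; 0.35 kg. Slides along the gauge's y (comes out to -y, at most 160 mm; starts 0 to 3 mm out) against about 1 N with the button in; with it out a pawl locks it (up to 4 mm of play), do not force it. Head passes 24 mm, probe foot 12 mm above the finished crib
- grip (a point): point in the upright grip midway between its outer faces, 121 mm high. Grip 34 mm long along gauge y, z 97 (top of the head under it; keep fingertips above) to 140 mm. Fixed ribbed cheek 18 mm away on the gauge's +x side, button face 18 mm away on the -x side: 36 mm over both, 30 mm with the button in, so squeezed its middle lies 3 mm to +x
- lock_button (a joint): travel of the lock button in m: 0 out (locked), 0.006 fully in (released); it moves along the gauge's +x into the grip against a spring, about 6.4 N at the start and 8.8 N fully in. The pawl lets go after about 3 mm; press it fully
- button_face (a point): centre of the button's outer face; the button is 28 mm long by 34 mm high
- pointer (a point): end of the thin pointer on the rear of the arm, above the slot of the sleeve, at z = 103 mm; moves with the arm
- index_mark (a point): top of the thin fin of the small brass index clamp on the -x side of the sleeve, at the scale reading wanted (arm 75 to 135 mm out). The pointer is level with it when both have the same y in the gauge's frame. Stiff (8 N), but it can be pushed along the sleeve: leave it alone
- slat_a: loose wooden slat 22 x 110 x 14 mm (x, y, z), long axis its y, origin at the centre of its underside; lies flat on the bench, 30 g
- slat_b: the other loose wooden slat 22 x 110 x 14 mm (x, y, z), long axis its y, origin at the centre of its underside; lies flat on the bench, 30 g
- bottom_slat_0: laid wooden slat 22 x 110 x 14 mm (x, y, z), long axis its y, origin at the centre of its underside; bottom layer, on the bed (z = 8 mm), along the gauge's y, at gauge x = -36 mm, y = 0
- bottom_slat_1: laid wooden slat 22 x 110 x 14 mm (x, y, z), long axis its y, origin at the centre of its underside; as bottom_slat_0 but at gauge x = +36 mm
- middle_slat_0: laid wooden slat 22 x 110 x 14 mm (x, y, z), long axis its y, origin at the centre of its underside; middle layer (underside z = 22 mm, top 36 mm), across, along the gauge's x, at gauge y = -36 mm, x = 0
- middle_slat_1: laid wooden slat 22 x 110 x 14 mm (x, y, z), long axis its y, origin at the centre of its underside; as middle_slat_0 but at gauge y = +36 mm
- lab_timer: white square countdown timer, 66x66x18 mm, a bystander
- tweezers: steel forceps 17x130x9 mm lying flat, a bystander
- cover_box: small box of cover glasses 31x32x18 mm, a bystander
- felt_pen: black felt marker 16x128x17 mm lying flat, a bystander
- dishes: petri dish pair 90 mm across, 32 mm high, a bystander
Mind the look-alikes: they are no part of the job. Leave any blue look-alike of the slat_b alone.

How it is judged:
On the way, in this order (a step that is already met when the one before it is completed fails the run):
1. both loose slats lie let go as the third layer of the crib (z of slat_a in the frame of gauge between 0.032 and 0.04 m and y of slat_a in the frame of gauge between -0.015 and 0.015 m and angle between the y axis of each of slat_a, slat_b and the y axis of gauge, either way round below 0.17 rad and angle between each of slat_a, slat_b's own z axis and vertical below 0.08 rad and z of slat_b in the frame of gauge between 0.032 and 0.04 m and y of slat_b in the frame of gauge between -0.015 and 0.015 m and ((x of slat_a in the frame of gauge between -0.048 and -0.024 m and x of slat_b in the frame of gauge between 0.024 and 0.048 m) or (x of slat_a in the frame of gauge between 0.024 and 0.048 m and x of slat_b in the frame of gauge between -0.048 and -0.024 m)) and distance of each of bottom_slat_0, bottom_slat_1, middle_slat_0, middle_slat_1 from where it was at the start of the episode below 0.012 m and contact force between the fingers and slat_a below 0.2 N and contact force between the fingers and slat_b below 0.2 N), for 0.2 s.
2. the lock button is squeezed while the arm is still well short of the mark (value of joint lock_button above 0.004 m and contact force between the fingers and boom above 3 N and y of pointer in the frame of index_mark above 0.03 m), for 0.1 s.
At the end, for the whole second after the job is handed in: Both slats flat on the middle layer, one above each bottom slat (12 mm across, 15 mm along, 0.17 rad), let go; laid slats within 12 mm of their start. Pointer within 4 mm of the index mark, at rest, fingers holding the grip with over 3 N and the button over 4 mm in (all of step 1 and y of pointer in the frame of index_mark between -0.004 and 0.004 m and value of joint lock_button above 0.004 m and contact force between the fingers and boom above 3 N and linear speed of boom below 0.01 m/s); the arm keeps its last pose, push and grip.
It fails at once if the index mark is shifted (distance of index_mark from where it was at the start of the episode above 0.004 m).
It fails at once if a bystander is disturbed (distance of any of lab_timer, tweezers, cover_box, felt_pen, dishes from where it was at the start of the episode above 0.03 m).
It also fails if it takes over 59 s, if anything falls off the work surface, if the arm or the gripper's body presses on something with over 40 N, if the wrist force passes 120 N, or if a joint passes its speed limit or range.

## Working session

There is one attempt and no reset: what is moved stays moved. The work goes in short steps, Python scripts to look and compute and a tool call to move; the robot and the scene stay as the last step left them, time stands still between calls to the robot, and variables do not carry over. Pictures are saved under pics/ and viewed, at most 10 in all, crops included, and the job is handed in when it is done.

Besides the shell and the picture viewer there is one more tool, called after "Request:" as a command line: name --pt "numbers of a row" for each row, then --argument value for the rest. servo_tool: Moves the arm, as the interface text tells. Its arguments: {"type":"object","properties":{"motion":{"type":"array"},"jaw":{"type":"number"},"newtons":{"type":"number"}},"required":["motion"]}

```bash
mkdir -p pics; ls
python3 - <<'E'
from bench import env
import cv2,numpy as np,pickle
s=env.sense();print(s)
out=[]
d={}
for n in("top","side"):
    im,de=env.camera(n);p=env.camera_params(n);print(n,p)
    cv2.imwrite(f"pics/{n}0.png",im[:,:,::-1]);d[n]=(im,de,p)
pickle.dump(d,open("d0.pkl","wb"))
print(env.camera_params("wrist"))
E
```

```text
pics
{'time': 0.0, 'joints': array([ 1.04397755e+00,  1.50996747e-01,  1.43802397e+00, -1.93332431e-06,
        1.55384093e+00, -1.34018119e-01]), 'dq': array([ 3.17938856e-05,  2.90791881e-04, -1.20395456e-03, -3.94459000e-04,
        6.96490191e-04,  1.22318321e-03]), 'joint_efforts': array([-3.00412015e-03, -7.13063335e+01, -5.70887911e+01, -4.72050615e-04,
        8.73499608e-03,  8.02469856e-06]), 'ee_pos': array([0.21997998, 0.53094641, 0.20747289]), 'tcp_rot': array([-2.04939912e-04,  1.95140080e-01,  9.80775176e-01, -6.00484585e-04]), 'force': array([-0.94607736,  0.18462811, -0.8886419 ]), 'ft_torque': array([ 0.00206155, -0.01472653, -0.04087444]), 'grip_force': 0.0, 'width': 0.08537822129460053}
top {'intrinsics': array([[582.24687942,   0.        , 311.57010227],
       [  0.        , 582.24687942, 236.94514475],
       [  0.        ,   0.        ,   1.        ]]), 'k1': 0.005855273382677166, 'R': array([[-0.02664007, -0.9996169 ,  0.0075074 ],
       [-0.98613357,  0.02504866, -0.16405224],
       [ 0.16380134, -0.01177366, -0.98642308]]), 't': array([-0.02805147,  0.562
[... 282 characters left out ...]
   [-0.38568681, -0.10458199, -0.91668331],
       [ 0.89307048,  0.20716093, -0.39938635]]), 't': array([-0.15271798,  0.29004346,  0.59689539])}
{'intrinsics': array([[361.99767364,   0.        , 320.04414687],
       [  0.        , 361.99767364, 243.52274652],
       [  0.        ,   0.        ,   1.        ]]), 'k1': 0.012965942956341356, 'T_tool_cam': array([[-8.18624105e-04, -9.63208418e-01, -2.68754299e-01,
         6.81088664e-02],
       [ 9.99999662e-01, -8.10022826e-04, -1.42892683e-04,
         5.47315530e-04],
       [-8.00616814e-05, -2.68754325e-01,  9.63208755e-01,
        -1.65972840e-01],
       [ 0.00000000e+00,  0.00000000e+00,  0.00000000e+00,
         1.00000000e+00]])}
```

View pics/top0.png

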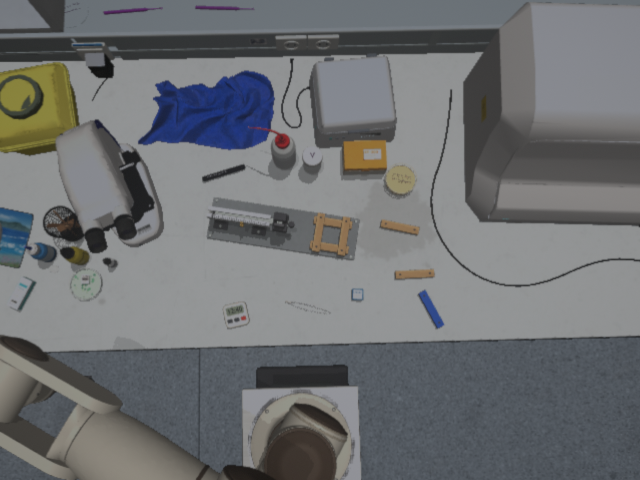

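View pics/side0.png

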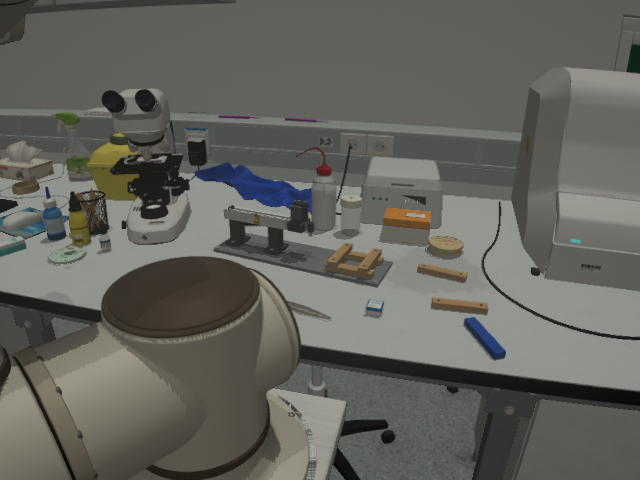

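The top view shows the gauge bed at (283,229) with the crib at (331,234). The two wooden slats are at (400,227) and (414,274); both are plain wood and loose on the bench, so they are slat_a and slat_b. The blue bar at (431,309) is the look-alike and stays where it is. The side view shows the same slats at (442,271) and (459,305). I'll measure next and make one enlarged crop.

```bash
cat > h.py <<'E'
import numpy as np,cv2
def rays(p,uv):
    K=p["intrinsics"];d=(np.atleast_2d(uv).astype(float)-K[:2,2])/[K[0,0],K[1,1]]
    s=d.copy()
    for _ in range(10): s=d/(1+p["k1"]*(s**2).sum(1,keepdims=True))
    return np.c_[s,np.ones(len(s))]
def wristRt(p,s):
    from scipy.spatial.transform import Rotation as R
    w,x,y,z=s["tcp_rot"];T=np.eye(4);T[:3,:3]=R.from_quat([x,y,z,w]).as_matrix();T[:3,3]=s["ee_pos"]
    M=np.linalg.inv(T@p["T_tool_cam"]);q=dict(p);q["R"]=M[:3,:3];q["t"]=M[:3,3];return q
def onplane(p,uv,z):
    r=rays(p,uv)@p["R"];c=-p["R"].T@p["t"]
    return c+r*((z-c[2])/r[:,2])[:,None]
def cloud(p,uv,de):
    uv=np.atleast_2d(uv);d=de[uv[:,1],uv[:,0]];return (rays(p,uv)*d[:,None]-p["t"])@p["R"]
def tri(ps,uvs):
    A=np.zeros((3,3));b=np.zeros(3)
    for p,uv in zip(ps,uvs):
        r=(rays(p,uv)@p["R"])[0];r/=np.linalg.norm(r);c=-p["R"].T@p["t"];P=np.eye(3)-np.outer(r,r);A+=P;b+=P@c
    return np.linalg.solve(A,b)
def wood(im):
    h=cv2.cvtColor(im,cv2.COLOR_RGB2HSV);return cv2.inRange(h,(8,80,90),(20,190,255))
def blobs(m,a=100):
    n,l,st,c=cv2.connectedComponentsWithStats(m)
    return [(i,st[i],c[i],l==i) for i in range(1,n) if st[i][4]>a]
def pts(mk): return np.argwhere(mk)[:,::-1]
E
python3 - <<'E'
import pickle;from h import *
d=pickle.load(open("d0.pkl","rb"))
np.set_printoptions(precision=4,suppress=True)
for n in d:
    im,de,p=d[n];print(n)
    for i,st,c,mk in blobs(wood(im)):
        u=pts(mk);X=onplane(p,u,0.05 if st[2]<0 else 0.014)
        r=cv2.minAreaRect(X[:,:2].astype(np.float32)*1000)
        cl=cloud(p,u,de);print(st,c,"rect",np.round(r[0],1),np.round(r[1],1),round(r[2],1),"cloud med",np.median(cl,0), "zpct",np.percentile(cl[:,2],[10,50,90]))
im,de,p=d["top"]
# bed: grey, low
h=cv2.cvtColor(im,cv2.COLOR_RGB2HSV);print("bed px",h[245,290],h[230,300],h[210,380])
m=np.zeros((480,640),np.uint8);m[185:275,190:375]=(h[185:275,190:375,2]<150)*255
for i,st,c,mk in blobs(m):
    u=pts(mk);r=cv2.minAreaRect(onplane(p,u,0.008)[:,:2].astype(np.float32)*1000);print("bed",st,r)
cv2.imwrite("pics/crop1.png",np.vstack([cv2.resize(im[185:330,190:450,::-1],None,fx=3,fy=3,interpolation=cv2.INTER_CUBIC)]))
E
```

```text
top
[ 343  140   44   30 1053] [363.5385 154.3837] rect [ 806.3 -203.7] [125.   87.6] 88.6 cloud med [ 0.7906 -0.1902  0.0617] zpct [0.0563 0.0617 0.0668]
[310 213  42  43 901] [330.6271 234.3574] rect [574.1 -97.8] [108.6 109.8] 79.6 cloud med [ 0.5689 -0.0966  0.0324] zpct [0.019  0.0324 0.0391]
[381 220  38  14 269] [399.2305 226.7435] rect [ 589.9 -294.1] [107.6  20.8] 76.5 cloud med [ 0.5901 -0.293   0.0133] zpct [0.0083 0.0133 0.0177]
[396 270  38   9 260] [414.3462 273.7308] rect [ 454.5 -330. ] [ 19.7 105.7] 1.2 cloud med [ 0.4545 -0.3302  0.0135] zpct [0.0075 0.0135 0.0177]
side
[383 208  48  21 737] [406.2402 218.0054] rect [ 893.  -194.5] [138.6 133.2] 0.6 cloud med [ 0.7598 -0.1948  0.0612] zpct [0.0485 0.0612 0.0629]
[430 236  32  14 301] [445.4585 242.6512] rect [ 740.5 -304.4] [78.4 80.2] 80.7 cloud med [ 0.7255 -0.3018  0.021 ] zpct [0.0197 0.021  0.0224]
[325 243  27  22 209] [339.0335 252.9761] rect [609.7 -53.4] [ 23.2 130.1] 78.9 cloud med [ 0.5676 -0.062   0.0356] zpct [0.034  0.0356 0.0369]
[337 248  44  23 393] [361.2824 259.8041] rect [ 599.7 -105.3] [ 67.9 133.3] 79.3 cloud med [ 0.5486 -0.121   0.0345] zpct [0.021  0.0345 0.0365]
[418 263  49  15 221] [442.6244 270.1538] rect [ 585.6 -295.5] [107.9  23. ] 75.8 cloud med [ 0.5867 -0.2977  0.0132] zpct [0.0121 0.0132 0.0146]
[432 298  56  11 318] [459.1101 302.8553] rect [ 450.6 -330.3] [ 22.9 108.2] 2.7 cloud med [ 0.4504 -0.3287  0.0141] zpct [0.0127 0.0141 0.0155]
bed px [108  12 105] [ 96  12 103] [  0   0 134]
bed [  190   185   185    90 12455] ((593.0617065429688, 41.08221435546875), (531.8726196289062, 258.59771728515625), 88.57862091064453)
bed [291 258  16  17 101] ((486.2948913574219, -4.047828674316406), (40.89596176147461, 33.01355743408203), 39.710880279541016)
```

View pics/crop1.png

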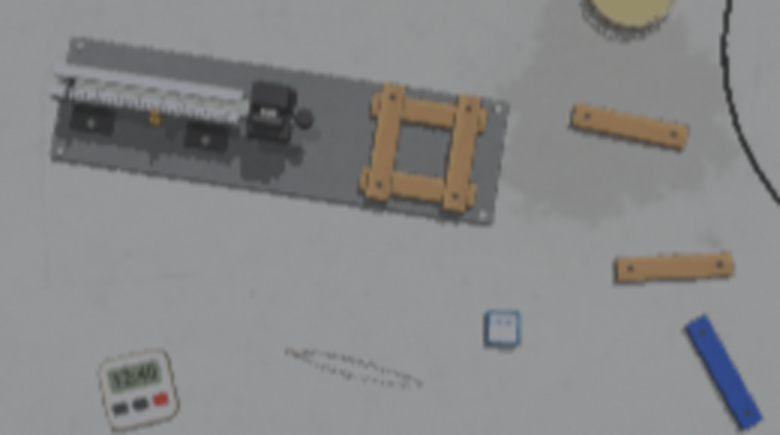

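The crop confirms two wooden slats at (630,127) and (675,267), and the blue look-alike at (725,370). I'll move over the gauge first and look with the wrist camera.

Request:
servo_tool --pt "-0.042 -0.029 -0.01 0.136" --pt "-0.085 -0.058 -0.02 0.272" --pt "-0.127 -0.087 -0.03 0.408" --pt "-0.17 -0.116 -0.04 0.544" --pt "-0.212 -0.146 -0.05 0.68" --pt "-0.254 -0.175 -0.05 0.816" --pt "-0.297 -0.204 -0.05 0.952" --pt "-0.339 -0.233 -0.05 1.088" --pt "-0.382 -0.262 -0.05 1.224" --pt "-0.424 -0.291 -0.05 1.36" --jaw 0.05 --newtons 25

```text
time: 1.1
ee_pos: [0.4908, 0.1139, 0.258]
tcp_rot: [-0.0, 0.77, 0.638, -0.0]
force: [1.3, 0.7, 0.1]
width: 0.0501
grip_force: 0.0
```

```bash
cat > snap.py <<'E'
import sys,pickle,cv2
from bench import env
from h import *
env.camera("wrist");env.camera("wrist")
s=env.sense();im,de=env.camera("wrist");p=wristRt(env.camera_params("wrist"),s)
pickle.dump((im,de,p,s),open(sys.argv[1]+".pkl","wb"));cv2.imwrite(f"pics/{sys.argv[1]}.png",im[:,:,::-1])
print(s["time"],s["ee_pos"],s["tcp_rot"])
E
python3 snap.py w1
```

```text
1.2 [0.4922216  0.11129697 0.25714662] [ 1.51994443e-04  7.71771775e-01  6.35898964e-01 -9.01418302e-04]
```

View pics/w1.png

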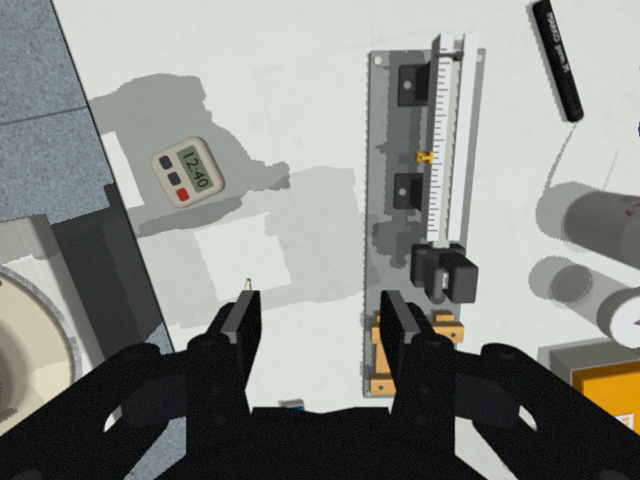

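w1 shows the sleeve at (450,140), the brass index at (425,157), the pointer end near (450,55), the grip at (445,275) and part of the crib at (385,360). Next is the first slat.

Request:
servo_tool --pt "-0.042 0.019 0 0.01" --pt "-0.084 0.038 0 0.02" --pt "-0.126 0.058 0 0.03" --pt "-0.168 0.077 0.01 0.043" --pt "-0.21 0.096 0.02 0.043" --pt "-0.253 0.115 0.035 0.043" --pt "-0.295 0.134 0.05 0.043" --pt "-0.337 0.154 0.065 0.043" --pt "-0.379 0.173 0.08 0.043" --pt "-0.379 0.173 0.09 0.043"

```text
time: 2.25
ee_pos: [0.5918, -0.2914, 0.1655]
tcp_rot: [-0.001, 0.782, 0.623, -0.001]
force: [0.2, 0.0, -1.1]
width: 0.05
grip_force: 0.0
```

```bash
python3 snap.py w2
cat > meas.py <<'E'
import sys,pickle;from h import *
np.set_printoptions(precision=4,suppress=True)
im,de,p,s=pickle.load(open(sys.argv[1]+".pkl","rb"))
for i,st,c,mk in blobs(wood(im),400):
    u=pts(mk);cl=cloud(p,u,de);zt=np.percentile(cl[:,2],70)
    X=onplane(p,u,float(sys.argv[2]))
    r=cv2.minAreaRect(X[:,:2].astype(np.float32)*1000)
    print(st,"rect",np.round(r[0],1),np.round(r[1],1),round(r[2],1),"z%",np.percentile(cl[:,2],[10,50,90]),np.median(cl,0))
E
python3 meas.py w2 0.014
```

```text
2.35 [ 0.59126518 -0.28735118  0.16586264] [-1.79034718e-03  7.81846586e-01  6.23468104e-01 -4.83647069e-04]
[ 161    0  153   56 6071] rect [ 562.4 -120. ] [ 37.4 117.4] 79.9 z% [0.0222 0.036  0.0371] [ 0.5631 -0.1307  0.036 ]
[183  56  33  15 416] rect [ 525.5 -139. ] [10.  25.3] 75.5 z% [0.0196 0.022  0.0234] [ 0.5277 -0.1411  0.022 ]
[ 309  169   26  119 2795] rect [ 589.8 -295.1] [109.4  21.7] 76.6 z% [0.013  0.0141 0.015 ] [ 0.5904 -0.2917  0.0141]
[ 160  240   54   97 2244] rect [ 456.5 -322.9] [25.8 95.8] 1.5 z% [0.0128 0.0141 0.0151] [ 0.4554 -0.3201  0.0141]
```

View pics/w2.png

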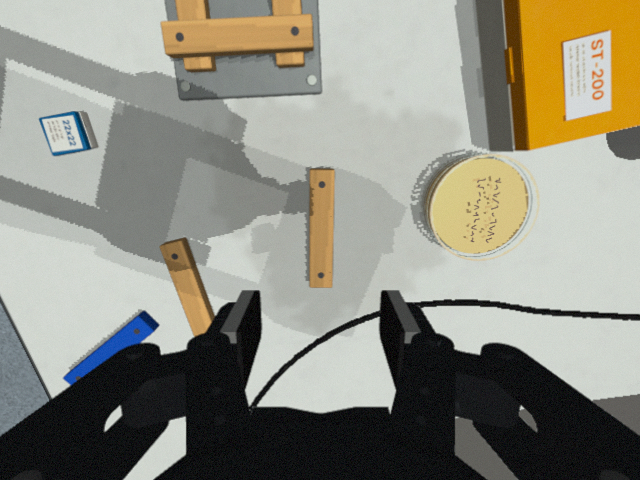

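Slat 1 is at (322,228) in the picture, world (0.590,-0.295), with its top at 14 mm from both views. The other wooden slat is at (190,285) and the blue look-alike at (110,345). I'll descend on slat 1.

Request:
servo_tool --pt "-0.004 0 0.03 0.01" --pt "-0.008 0 0.06 0.01" --pt "-0.008 0 0.09 0.01" --pt "-0.008 0 0.115 0.01" --pt "-0.008 0 0.135 0.01" --pt "-0.008 0 0.148 0.01" --pt "-0.008 0 0.156 0.01" --pt "-0.008 0 0.16 0.01" --pt "-0.008 0 0.162 0.01" --pt "-0.008 0 0.162 0.01"

```text
time: 3.4
ee_pos: [0.5902, -0.296, 0.0067]
tcp_rot: [0.0, 0.785, 0.619, 0.0]
force: [-0.3, -0.6, -0.2]
width: 0.0501
grip_force: 0.0
```

Request:
servo_tool --pt "0 0 0 0" --pt "0 0 0 0" --pt "0 0 0 0" --pt "0 0 0 0" --pt "0 0 0 0" --pt "0 0 0 0" --pt "0 0 0 0" --pt "0 0 0 0" --pt "0 0 -0.01 0" --pt "0 0 -0.03 0" --jaw 0.012 --newtons 25

```text
time: 4.4
ee_pos: [0.5892, -0.2956, 0.0356]
tcp_rot: [-0.001, 0.785, 0.619, -0.0]
force: [0.0, 0.2, 0.7]
width: 0.0117
grip_force: 0.0
```

Run:
```python
from h import *;import pickle
np.set_printoptions(precision=4,suppress=True)
from bench import env
print(env.sense())
# crib from top cam: all wood at z=.036 and w2 cross edges
d=pickle.load(open("d0.pkl","rb"));im,de,p=d["top"]
for i,st,c,mk in blobs(wood(im),700):
    u=pts(mk);cl=cloud(p,u,de);k=(cl[:,2]>.028)&(cl[:,2]<.045)
    r=cv2.minAreaRect(onplane(p,u[k],.036)[:,:2].astype(np.float32)*1000);print("crib top",r,k.sum())
for n in("w1","w2"):
    im,de,p,s=pickle.load(open(n+".pkl","rb"))
    for i,st,c,mk in blobs(wood(im),250):
        u=pts(mk);cl=cloud(p,u,de)
        for lo,hi,z in((.031,.041,.036),(.018,.027,.022)):
            k=(cl[:,2]>lo)&(cl[:,2]<hi)
            if k.sum()>150: print(n,st,z,cv2.minAreaRect(onplane(p,u[k],z)[:,:2].astype(np.float32)*1000),k.sum())
```

```text
{'time': 4.4, 'joints': array([-0.5817,  0.4288,  1.4391, -0.0001,  1.2762, -0.3466]), 'dq': array([ 0.0001, -0.2042, -0.2014, -0.0021,  0.3761,  0.0007]), 'joint_efforts': array([  0.0502, -87.8594, -49.5234,   0.0002,  -1.7047,  -0.0002]), 'ee_pos': array([ 0.5892, -0.2956,  0.0356]), 'tcp_rot': array([-0.0011,  0.7851,  0.6193, -0.0004]), 'force': array([0.0386, 0.2204, 0.7207]), 'ft_torque': array([-0.007 , -0.0265, -0.02  ]), 'grip_force': 0.0, 'width': 0.011749559447750905}
crib top ((757.1433715820312, -223.7684783935547), (28.83564567565918, 0.0), 94.47573852539062) 2
crib top ((570.8109741210938, -97.10690307617188), (97.83029174804688, 107.74980926513672), 79.28194427490234) 557
w1 [432 313  32  30 599] 0.036 ((611.3514404296875, -66.013916015625), (22.564903259277344, 37.69287872314453), 79.11369323730469) 359
w1 [432 313  32  30 599] 0.022 ((615.7891845703125, -54.18135070800781), (12.088708877563477, 32.886444091796875), 79.10015106201172) 177
w1 [371 325  20  50 529] 0.022 ((531.7908935546875, -95.53166198730469), (43.72932434082031, 19.092559814453125), 81.21022033691406) 336
w1 [370 377  26  18 414] 0.036 ((525.240966796875, -123.64054107666016), (23.188152313232422, 31.814838409423828), 79.13229370117188) 404
w2 [ 161    0  153   56 6071] 0.036 ((564.3960571289062, -133.13113403320312), (22.308048248291016, 109.32218170166016), 79.87931823730469) 4895
w2 [ 161    0  153   56 6071] 0.022 ((567.4063110351562, -113.50580596923828), (13.071991920471191, 93.25141143798828), 77.31277465820312) 1068
w2 [275  51  29  15 383] 0.022 ((596.7957763671875, -153.55584716796875), (9.330362319946289, 21.75221061706543), 79.67243957519531) 376
w2 [183  56  33  15 416] 0.022 ((527.0379638671875, -140.91580200195312), (9.161535263061523, 22.99696159362793), 77.26481628417969) 387
```

The grasp missed: the fingers closed to 12 mm with no force. I'll raise the tool and look again.

Request:
servo_tool --pt "0 0 -0.03 0" --pt "0 0 -0.06 0" --pt "0 0 -0.09 0" --pt "0 0 -0.12 0" --pt "0 0 -0.12 0" --pt "0 0 -0.12 0" --pt "0 0 -0.12 0" --pt "0 0 -0.12 0" --pt "0 0 -0.12 0" --pt "0 0 -0.12 0" --jaw 0.05

```text
time: 5.4
ee_pos: [0.5898, -0.2959, 0.1557]
tcp_rot: [-0.0, 0.785, 0.619, -0.0]
force: [0.1, 0.1, -0.4]
width: 0.0502
grip_force: 0.0
```

```bash
python3 snap.py w3;python3 meas.py w3 0.014
```

```text
5.5 [ 0.58983567 -0.29594981  0.15588929] [-1.54965030e-04  7.85140759e-01  6.19317330e-01 -9.83435635e-05]
[ 149    0  161   42 5360] rect [ 561.3 -125.2] [ 26.4 117.9] 80.4 z% [0.0352 0.0362 0.0373] [ 0.5617 -0.1336  0.0362]
[270  35  31  16 420] rect [ 596.8 -151.9] [ 9.7 22.8] 79.1 z% [0.0206 0.022  0.0233] [ 0.5973 -0.1539  0.022 ]
[173  41  36  16 462] rect [ 525.6 -139.2] [10.3 25.9] 76.7 z% [0.0196 0.0221 0.0235] [ 0.528  -0.1413  0.0221]
[ 307  159   26  124 3023] rect [ 589.7 -295. ] [109.1  21.5] 76.6 z% [0.0131 0.0141 0.015 ] [ 0.5904 -0.2912  0.0141]
[ 153  235   60  103 2501] rect [ 456.6 -324.6] [26.1 98.8] 1.4 z% [0.0128 0.0141 0.0151] [ 0.4555 -0.3221  0.0141]
```

The slat hasn't moved, at (320,221) in this picture. I most likely lifted before the fingers arrived, so this time I'll go a little lower and wait for them to close.

Request:
servo_tool --pt "0.001 0 0.035 0" --pt "0.001 0 0.07 0" --pt "0.001 0 0.1 0" --pt "0.001 0 0.125 0" --pt "0.001 0 0.14 0" --pt "0.001 0 0.147 0" --pt "0.001 0 0.151 0" --pt "0.001 0 0.153 0" --pt "0.001 0 0.153 0" --pt "0.001 0 0.153 0" --jaw 0.04

```text
time: 6.55
ee_pos: [0.5905, -0.2952, 0.004]
tcp_rot: [0.001, 0.785, 0.619, 0.0]
force: [0.7, 0.7, 0.0]
width: 0.0402
grip_force: 0.0
```

Request:
servo_tool --pt "0 0 0 0" --pt "0 0 0 0" --pt "0 0 0 0" --pt "0 0 0 0" --pt "0 0 0 0" --pt "0 0 0 0" --pt "0 0 0 0" --pt "0 0 0 0" --pt "0 0 0 0" --pt "0 0 0 0" --jaw 0.01 --newtons 30

```text
time: 7.55
ee_pos: [0.5901, -0.295, 0.0031]
tcp_rot: [0.0, 0.785, 0.619, -0.0]
force: [-0.7, 0.7, -0.1]
width: 0.0097
grip_force: 0.0
```

```bash
python3 snap.py w4;python3 meas.py w4 0.014; python3 -c "
from bench import env;s=env.sense();print(s['width'],s['grip_force'],s['ee_pos'],s['force'],s['joints'])"
```

```text
7.65 [ 0.59011624 -0.2950292   0.00311721] [ 2.81445660e-05  7.85129730e-01  6.19331336e-01 -5.31885984e-05]
[ 518  151  113  134 1464] rect [ 698.3 -279. ] [67.  23.9] 47.1 z% [0.0039 0.0055 0.0203] [ 0.6991 -0.2739  0.0055]
[ 294  176   51  222 8197] rect [ 590.  -294.9] [109.9  21.7] 76.5 z% [0.0133 0.0141 0.0149] [ 0.592  -0.2788  0.0141]
[   8  307   99  111 4497] rect [ 458.7 -300.1] [32.  54.8] 2.2 z% [0.0127 0.0141 0.015 ] [ 0.4558 -0.299   0.0141]
0.009844329202753336 0.0 [ 0.59010986 -0.29501567  0.00310526] [ 0.29546086 -0.07431937 -0.41632218] [-5.80210272e-01  4.58999448e-01  1.46733813e+00 -1.15640409e-04
  1.21527184e+00 -3.45220161e-01]
```

View pics/w4.png

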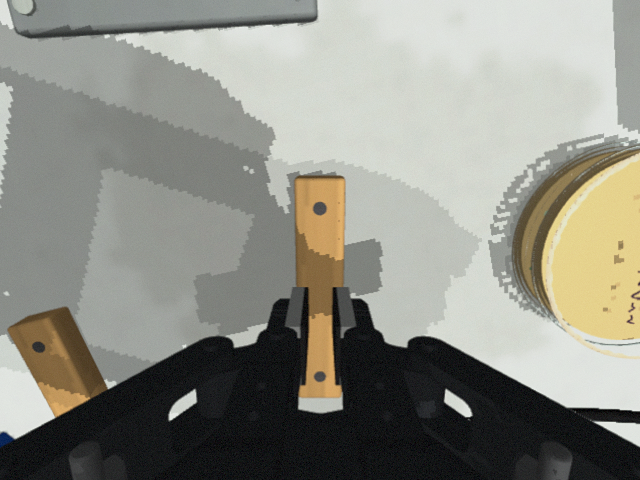

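The pads (300,320) and (343,320) closed over the slat's top. I'll read their depth.

Run:
```python
from h import *;import pickle
np.set_printoptions(precision=4,suppress=True)
for n in("w2","w4"):
    im,de,p,s=pickle.load(open(n+".pkl","rb"))
    T=np.linalg.inv(np.vstack([np.c_[p["R"],p["t"]],[0,0,0,1]]))
    ro={"w2":range(285,345,6),"w4":range(282,350,6)}[n]
    for v in ro:
        us=[240,248,255,385,392,399] if n=="w2" else [292,297,302,338,343,348]
        uv=np.array([[u,v] for u in us]);print(n,v,de[v,us],cloud(p,uv,de)[:,2]-s["ee_pos"][2],im[v,us].sum(1))
```

```text
w2 285 [0.3578 0.3563 0.3563 0.3562 0.3555 0.3562] [-0.1673 -0.1659 -0.1659 -0.1664 -0.1658 -0.1665] [571 564 561 583 581 576]
w2 291 [0.3572 0.1444 0.145  0.145  0.1443 0.1446] [-0.1652  0.0322  0.0316  0.0313  0.032   0.0317] [559 212  79  66 217 421]
w2 297 [0.1407 0.1393 0.1408 0.1402 0.1392 0.1391] [0.0362 0.0375 0.0361 0.0364 0.0373 0.0374] [195 206  52  54 213 209]
w2 303 [0.1339 0.1337 0.1398 0.1411 0.134  0.1331] [0.0431 0.0432 0.0376 0.0363 0.0427 0.0436] [211 154  35  26 136 203]
w2 309 [0.1297 0.1296 0.1396 0.1398 0.1294 0.129 ] [0.0475 0.0476 0.0384 0.0381 0.0476 0.0479] [194  30  38  33  60 207]
w2 315 [0.125  0.1265 0.14   0.1405 0.1256 0.1246] [0.0524 0.051  0.0387 0.038  0.0516 0.0525] [204  34  48  28  12 203]
w2 321 [0.1208 0.1265 0.1413 0.1397 0.1258 0.1209] [0.0567 0.0515 0.0382 0.0394 0.052  0.0564] [166  28  17  50  45  44]
w2 327 [0.116  0.1262 0.1392 0.1394 0.127  0.    ] [0.0616 0.0524 0.0407 0.0403 0.0514 0.1661] [35  1 27 60 54 32]
w2 333 [0.113  0.1272 0.14   0.1402 0.1269 0.116 ] [0.0648 0.052  0.0406 0.0401 0.0521 0.0618] [48 14 35 36 29 30]
w2 339 [0.1
[... 855 characters left out ...]
  0.1219 0.1221 0.1219 0.1217 0.1222] [0.0553 0.0554 0.0552 0.0554 0.0555 0.055 ] [236 226  48  34 242 239]
w4 324 [0.1175 0.1178 0.1193 0.1191 0.1179 0.1181] [0.0598 0.0596 0.0583 0.0584 0.0595 0.0593] [228 233  15  32 233 225]
w4 330 [0.1129 0.1174 0.1181 0.1175 0.1182 0.1115] [0.0645 0.0604 0.0599 0.0604 0.0597 0.0657] [ 46 361  89  77 363  47]
w4 336 [0.1103 0.1081 0.1171 0.1186 0.118  0.1104] [0.0674 0.0693 0.0613 0.0599 0.0605 0.0673] [ 51 275  68  98 289  21]
w4 342 [0.1072 0.1071 0.119  0.119  0.1155 0.1052] [0.0706 0.0707 0.0601 0.06   0.0632 0.0724] [54 58 85 77 49 76]
w4 348 [0.1028 0.1064 0.1186 0.12   0.1118 0.102 ] [0.075  0.0718 0.061  0.0597 0.067  0.0756] [70 59 73 89 77 84]
```

Request:
servo_tool --pt "0 0 0 0" --pt "0 0 0 0" --pt "0 0 0 0" --pt "0 0 0 0" --pt "0 0 0 0" --pt "0 0 0.002 0" --pt "0 0 0.004 0" --pt "0 0 0.006 0" --pt "0 0 0.008 0" --pt "0 0 0.009 0" --jaw 0.034

```text
time: 8.7
ee_pos: [0.59, -0.2949, -0.0062]
tcp_rot: [-0.0, 0.785, 0.619, -0.0]
force: [0.3, -0.6, 0.1]
width: 0.0346
grip_force: 0.0
```

```bash
python3 snap.py w5
python3 - <<'E'
from h import *;import pickle
from bench import env
print(env.hold_point_z)
np.set_printoptions(precision=4,suppress=True)
im,de,p,s=pickle.load(open("w5.pkl","rb"))
print(s["width"],s["force"])
for v in range(264,312,4):
    us=np.array([266,272,278,284,356,362,368,374]);print(v,(cloud(p,np.c_[us,us*0+v],de)[:,2]),im[v,us].sum(1))
E
```

```text
8.8 [ 0.59004904 -0.29495771 -0.0060827 ] [-1.11517739e-04  7.85133029e-01  6.19327140e-01 -8.78033222e-05]
0.0187
0.03424118863041937 [ 0.354  -0.2314 -0.2076]
264 [-0.0007 -0.0003  0.001  -0.0013  0.0007 -0.0003 -0.0001 -0.    ] [375 379 377 378 489 379 385 385]
268 [-0.0013 -0.0001  0.0001 -0.0008  0.0004 -0.      0.0001 -0.0004] [382 382 379 372 393 381 377 384]
272 [ 0.0005  0.0001 -0.0006  0.0005 -0.0003 -0.0005 -0.001   0.0008] [379 370 383 374 379 379 372 386]
276 [ 0.0006 -0.0005  0.0005  0.0002  0.     -0.0001  0.0003 -0.0005] [370 374 378 372 383 371 370 392]
280 [-0.0006  0.     -0.0001  0.0005  0.0006  0.001  -0.0003 -0.0003] [380 378 388 385 389 386 391 383]
284 [-0.0015 -0.0001 -0.0006  0.0001  0.0008  0.     -0.0014 -0.0005] [379 379 368 369 383 375 381 385]
288 [ 0.0236  0.022   0.0225 -0.0007  0.0002  0.0215  0.0234  0.0218] [241 242 150 385 382 138 242 242]
292 [0.027  0.0276 0.0257 0.0001 0.001  0.0224 0.0268 0.027 ] [240 221  43 379 384  52 226 227]
296 [0.0301 0.0309 0.0261 0.0002 0.0002 0.0223 0.0308 0.0304] [226 144   4 375 385  18 150 234]
300 [ 0.0346  0.0339  0.027  -0.0006  0.0008  0.0234  0.0335  0.0339] [242  63  13 374 380  21  32 233]
304 [ 0.038   0.0377  0.027  -0.0002 -0.0003  0.025   0.0377  0.0384] [232  55  42 385 384  17  26 210]
308 [ 0.0406  0.041   0.0274  0.0013 -0.0002  0.025   0.0407  0.0404] [223  48  36 378 556  34  46 234]
```

The picture and depth show the fingertips ending about 27 mm behind the reported TCP (tips at z=21 mm with the TCP at -6 mm). I'll correct for that in every height from here.

Request:
servo_tool --pt "0 0 0.003 0" --pt "0 0 0.006 0" --pt "0 0 0.009 0" --pt "0 0 0.011 0" --pt "0 0 0.013 0" --pt "0 0 0.015 0" --pt "0 0 0.015 0" --pt "0 0 0.015 0" --pt "0 0 0.015 0" --pt "0 0 0.015 0"

```text
time: 9.85
ee_pos: [0.5902, -0.295, -0.0208]
tcp_rot: [0.0, 0.785, 0.619, -0.0]
force: [-0.3, 0.7, -0.0]
width: 0.0339
grip_force: 0.0
```

Request:
servo_tool --pt "0 0 0 0" --pt "0 0 0 0" --pt "0 0 0 0" --pt "0 0 0 0" --pt "0 0 0 0" --pt "0 0 0 0" --pt "0 0 0 0" --pt "0 0 0 0" --pt "0 0 0 0" --pt "0 0 0 0" --jaw 0.01 --newtons 30

```text
time: 10.85
ee_pos: [0.5903, -0.2951, -0.0206]
tcp_rot: [0.0, 0.785, 0.619, 0.0]
force: [-0.5, -0.3, 5.3]
width: 0.0212
grip_force: 30.4
```

Request:
servo_tool --pt "0 0 -0.03 0" --pt "0 0 -0.06 0" --pt "0.02 -0.003 -0.08 0" --pt "0.05 -0.008 -0.08 -0.02" --pt "0.085 -0.013 -0.08 -0.052" --pt "0.12 -0.018 -0.08 -0.052" --pt "0.15 -0.023 -0.08 -0.052" --pt "0.175 -0.027 -0.08 -0.052" --pt "0.1895 -0.029 -0.08 -0.052" --pt "0.1895 -0.029 -0.08 -0.052"

```text
time: 11.85
ee_pos: [0.6061, -0.1025, 0.0589]
tcp_rot: [-0.0, 0.768, 0.64, -0.0]
force: [1.0, -0.3, -0.7]
width: 0.0214
grip_force: 29.7
```

```bash
python3 snap.py w6
python3 - <<'E'
from h import *;import pickle
np.set_printoptions(precision=4,suppress=True)
im,de,p,s=pickle.load(open("w6.pkl","rb"));print(s["width"],s["grip_force"])
for n in("w3","w6"):
    im,de,p,s=pickle.load(open(n+".pkl","rb"))
    for i,st,c,mk in blobs(wood(im),200):
        u=pts(mk);cl=cloud(p,u,de)
        for lo,hi,z in((.055,.09,None),(.031,.041,.036),(.018,.027,.022)):
            k=(cl[:,2]>lo)&(cl[:,2]<hi)
            if k.sum()>150: z=z or np.median(cl[k,2]);print(n,st,round(z,4),cv2.minAreaRect(onplane(p,u[k],z)[:,:2].astype(np.float32)*1000),k.sum())
E
```

```text
11.95 [ 0.60602126 -0.10446294  0.05897836] [ 5.91702161e-05  7.68677227e-01  6.39636827e-01 -2.16964043e-04]
0.021494773752102483 29.7363942861557
w3 [ 149    0  161   42 5360] 0.036 ((564.2301635742188, -133.2728729248047), (22.456096649169922, 109.05695343017578), 80.0648193359375) 5259
w3 [270  35  31  16 420] 0.022 ((596.8302612304688, -153.88992309570312), (9.381881713867188, 21.71080780029297), 79.23294067382812) 411
w3 [173  41  36  16 462] 0.022 ((526.8256225585938, -141.01100158691406), (9.331615447998047, 23.23025894165039), 76.72128295898438) 423
w6 [  145   167   211   245 25906] 0.036 ((570.6236572265625, -96.88082122802734), (93.88019561767578, 109.23287200927734), 79.55103302001953) 8743
w6 [  145   167   211   245 25906] 0.022 ((568.8037719726562, -83.30813598632812), (83.3026351928711, 102.02091979980469), 79.49492645263672) 4271
```

View pics/w6.png

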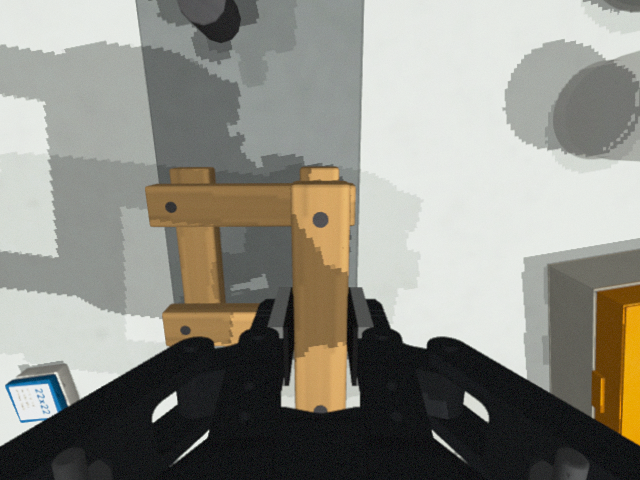

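w6 shows slat 1 held at (322,300), lined up over the right bottom slat at (320,172), with the crib centre at (0.571,-0.097). I'll lower and release.

Request:
servo_tool --pt "0.001 0 0.012 0" --pt "0.001 0 0.024 0" --pt "0.001 0 0.033 0" --pt "0.001 0 0.038 0" --pt "0.001 0 0.041 0" --pt "0.001 0 0.0425 0" --pt "0.001 0 0.043 0" --pt "0.001 0 0.043 0" --pt "0.001 0 0.043 0" --pt "0.001 0 0.043 0"

```text
time: 13.0
ee_pos: [0.6063, -0.103, 0.0163]
tcp_rot: [0.0, 0.769, 0.64, 0.0]
force: [0.1, -0.6, -0.5]
width: 0.0213
grip_force: 29.7
```

Request:
servo_tool --pt "0 0 0 0" --pt "0 0 0 0" --pt "0 0 0 0" --pt "0 0 0 0" --pt "0 0 0 0" --pt "0 0 -0.01 0" --pt "0 0 -0.03 0" --pt "0 0 -0.06 0" --pt "0 0 -0.09 0" --pt "0 0 -0.11 0" --jaw 0.038

```text
time: 14.0
ee_pos: [0.6067, -0.1031, 0.1292]
tcp_rot: [0.001, 0.769, 0.64, 0.001]
force: [0.0, 1.2, -0.1]
width: 0.0377
grip_force: 0.0
```

Request:
servo_tool --pt "-0.042 -0.018 -0.005 -0.03" --pt "-0.084 -0.036 -0.005 -0.06" --pt "-0.126 -0.054 -0.005 -0.1" --pt "-0.168 -0.072 -0.005 -0.14" --pt "-0.21 -0.09 -0.005 -0.18" --pt "-0.251 -0.108 -0.005 -0.206" --pt "-0.251 -0.108 -0.005 -0.206" --pt "-0.251 -0.108 -0.005 -0.206" --pt "-0.251 -0.108 -0.005 -0.206" --pt "-0.251 -0.108 -0.005 -0.206"

```text
time: 15.0
ee_pos: [0.455, -0.3293, 0.1314]
tcp_rot: [0.0, 0.698, 0.716, 0.0]
force: [-0.3, -0.9, 0.6]
width: 0.0376
grip_force: 0.0
```

```bash
python3 snap.py w7; python3 meas.py w7 0.014
```

```text
15.1 [ 0.45492209 -0.32932012  0.13123532] [ 3.88438505e-05  6.98441008e-01  7.15667630e-01 -1.40840042e-05]
[ 305  162   28  133 3442] rect [ 454.1 -329.6] [ 21.5 109. ] 1.3 z% [0.0131 0.0141 0.015 ] [ 0.4539 -0.3257  0.0141]
```

Slat 2 is plain wood, at (319,228) in w7, world (0.454,-0.330), with its top at 14 mm.

Request:
servo_tool --pt "0 -0.001 0.035 0" --pt "0 -0.001 0.07 0" --pt "0 -0.001 0.1 0" --pt "0 -0.001 0.125 0" --pt "0 -0.001 0.138 0" --pt "0 -0.001 0.145 0" --pt "0 -0.001 0.149 0" --pt "0 -0.001 0.1505 0" --pt "0 -0.001 0.1505 0" --pt "0 -0.001 0.1505 0"

```text
time: 16.15
ee_pos: [0.4537, -0.3305, -0.0186]
tcp_rot: [0.001, 0.699, 0.715, -0.0]
force: [0.2, -1.1, -0.3]
width: 0.038
grip_force: 0.0
```

Request:
servo_tool --pt "0 0 0 0" --pt "0 0 0 0" --pt "0 0 0 0" --pt "0 0 0 0" --pt "0 0 0 0" --pt "0 0 0 0" --pt "0 0 0 0" --pt "0 0 0 0" --pt "0 0 0 0" --pt "0 0 0 0" --jaw 0.01 --newtons 30

```text
time: 17.15
ee_pos: [0.4536, -0.3304, -0.0187]
tcp_rot: [0.0, 0.699, 0.715, -0.0]
force: [-1.4, 0.9, 5.7]
width: 0.0212
grip_force: 29.9
```

Request:
servo_tool --pt "0 0 -0.03 0" --pt "0 0 -0.06 0" --pt "0.025 0.009 -0.08 0.03" --pt "0.065 0.024 -0.08 0.08" --pt "0.105 0.039 -0.08 0.13" --pt "0.145 0.053 -0.08 0.18" --pt "0.185 0.068 -0.08 0.206" --pt "0.22 0.081 -0.08 0.206" --pt "0.237 0.087 -0.08 0.206" --pt "0.237 0.087 -0.08 0.206"

```text
time: 18.15
ee_pos: [0.5354, -0.0891, 0.0608]
tcp_rot: [0.0, 0.768, 0.641, 0.0]
force: [0.2, 0.2, 0.3]
width: 0.021
grip_force: 29.6
```

```bash
python3 snap.py w8
python3 - <<'E'
from h import *;import pickle
np.set_printoptions(precision=4,suppress=True)
im,de,p,s=pickle.load(open("w8.pkl","rb"));print(s["width"],s["grip_force"])
m=wood(im)
for i,st,c,mk in blobs(m,200):
        u=pts(mk);cl=cloud(p,u,de)
        for lo,hi in((.085,.11),(.045,.055),(.031,.041)):
            k=(cl[:,2]>lo)&(cl[:,2]<hi)
            if k.sum()>150: z=np.median(cl[k,2]);print(st,round(z,4),cv2.minAreaRect(onplane(p,u[k],z)[:,:2].astype(np.float32)*1000),k.sum())
E
```

```text
18.25 [ 0.53482942 -0.09131984  0.0606897 ] [ 1.35504545e-04  7.68477907e-01  6.39876294e-01 -1.28491594e-04]
0.02086037042964774 29.6417373418808
[  284   167   209   246 26409] 0.0935 ((544.2664794921875, -87.42094421386719), (100.11109161376953, 38.25041961669922), 79.64178466796875) 12035
[  284   167   209   246 26409] 0.05 ((606.8668212890625, -95.69562530517578), (94.32561492919922, 22.891477584838867), 79.75675201416016) 6915
[  284   167   209   246 26409] 0.036 ((571.0642700195312, -93.1544189453125), (100.9904556274414, 108.91545104980469), 79.77918243408203) 5335
```

Request:
servo_tool --pt "0.001 0 0.012 0" --pt "0.001 0 0.024 0" --pt "0.001 0 0.033 0" --pt "0.001 0 0.038 0" --pt "0.001 0 0.041 0" --pt "0.001 0 0.0425 0" --pt "0.001 0 0.043 0" --pt "0.001 0 0.043 0" --pt "0.001 0 0.043 0" --pt "0.001 0 0.043 0"

```text
time: 19.3
ee_pos: [0.5352, -0.0903, 0.0178]
tcp_rot: [0.0, 0.769, 0.64, 0.0]
force: [-0.7, 0.2, -0.4]
width: 0.021
grip_force: 29.6
```

Request:
servo_tool --pt "0 0 0 0" --pt "0 0 0 0" --pt "0 0 0 0" --pt "0 0 0 0" --pt "0 0 0 0" --pt "0 0 -0.01 0" --pt "0 0 -0.03 0" --pt "0 0 -0.06 0" --pt "0 0 -0.1 0" --pt "0 0 -0.14 0" --jaw 0.038

```text
time: 20.3
ee_pos: [0.5347, -0.0901, 0.1598]
tcp_rot: [0.0, 0.769, 0.64, -0.0]
force: [0.9, 0.6, -0.3]
width: 0.0381
grip_force: 0.0
```

Request:
servo_tool --pt "0.027 0.007 -0.01 0" --pt "0.054 0.014 -0.01 0" --pt "0.081 0.022 -0.01 0" --pt "0.108 0.029 -0.01 0" --pt "0.135 0.036 -0.01 0" --pt "0.135 0.036 -0.01 0" --pt "0.135 0.036 -0.01 0" --pt "0.135 0.036 -0.01 0" --pt "0.135 0.036 -0.01 0" --pt "0.135 0.036 -0.01 0" --jaw 0.058

```text
time: 21.3
ee_pos: [0.5949, 0.0353, 0.1678]
tcp_rot: [0.0, 0.769, 0.639, 0.0]
force: [-0.5, -0.0, -0.2]
width: 0.0582
grip_force: 0.0
```

```bash
python3 snap.py w9
python3 - <<'E'
from h import *;import pickle
np.set_printoptions(precision=4,suppress=True)
im,de,p,s=pickle.load(open("w9.pkl","rb"))
for i,st,c,mk in blobs(wood(im),200):
        u=pts(mk);cl=cloud(p,u,de);k=(cl[:,2]>.045)&(cl[:,2]<.055)
        if k.sum()>150: print(st,np.median(cl[k,2]),cv2.minAreaRect(onplane(p,u[k],.05)[:,:2].astype(np.float32)*1000))
g=np.array([.5706,-.0969]);a=np.radians(79.55);Y=np.array([np.cos(a),np.sin(a)]);Xg=np.array([Y[1],-Y[0]])
vv,uu=np.mgrid[0:480,0:640];uv=np.c_[uu.ravel(),vv.ravel()];cl=cloud(p,uv,de)
gx=(cl[:,:2]-g)@Xg;gy=(cl[:,:2]-g)@Y
k=(cl[:,2]>.13)&(cl[:,2]<.15)&(abs(gx)<.05)&(gy>.05)&(gy<.2)
print("grip top",k.sum(),np.percentile(gx[k],[1,50,99]),np.percentile(gy[k],[1,50,99]),np.median(cl[k,2]))
h=cv2.cvtColor(im,cv2.COLOR_RGB2HSV);b=cv2.inRange(h,(18,150,120),(32,255,255)).ravel()>0
k=b&(gy>.15)&(gy<.36)&(abs(gx)<.05)
print("brass",k.sum(),np.percentile(uv[k],[1,50,99],axis=0),np.percentile(gx[k],[1,50,99]),np.percentile(gy[k],[1,50,99]),np.percentile(cl[k,2],[1,50,99]))
E
```

```text
21.4 [0.59494652 0.03553354 0.16775399] [8.37905580e-05 7.68960365e-01 6.39296449e-01 1.41104272e-05]
[ 260  302  120  108 7866] 0.05001494952784724 ((572.6555786132812, -85.25975036621094), (90.9029769897461, 94.53334045410156), 79.53768157958984)
grip top 2842 [-0.018   0.0039  0.0175] [0.1257 0.1432 0.1583] 0.13952822393138645
brass 258 [[273.57  61.  ]
 [284.    72.  ]
 [540.86 407.16]] [-0.0268 -0.0216  0.0003] [0.2035 0.2439 0.2489] [0.0861 0.1    0.3337]
```

View pics/w9.png

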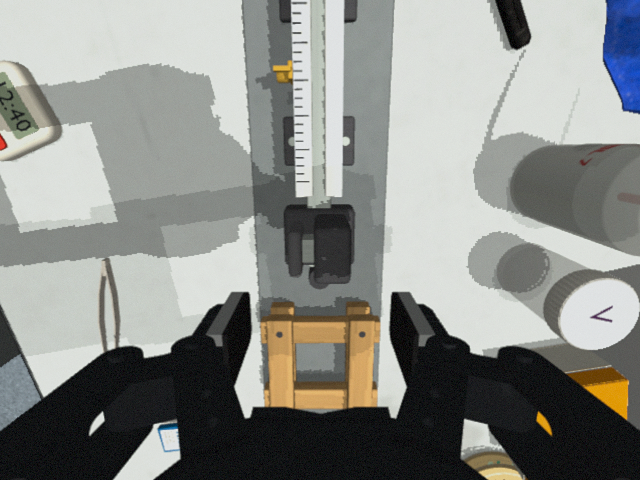

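w9 shows the finished crib, with the top slats at (283,355) and (358,355). It also shows the grip at (320,243) with the button on its left, and the brass index at (284,72). The next step is a closer look at the pointer and the index.

Request:
servo_tool --pt "0.02 0 0 0" --pt "0.04 0 0 0" --pt "0.06 0 0 0" --pt "0.08 0 0 0" --pt "0.09 0 0 0" --pt "0.09 0 0 0" --pt "0.09 0 0 0" --pt "0.09 0 0 0" --pt "0.09 0 0 0" --pt "0.09 0 0 0"

```text
time: 22.45
ee_pos: [0.6114, 0.1239, 0.1677]
tcp_rot: [0.0, 0.769, 0.639, -0.0]
force: [-0.3, 0.1, 0.2]
width: 0.0583
grip_force: 0.0
```

```bash
python3 snap.py w10
python3 - <<'E'
import cv2,pickle
from h import *
im,de,p,s=pickle.load(open("w10.pkl","rb"))
g=np.array([.5706,-.0969]);a=np.radians(79.55);Y=np.array([np.cos(a),np.sin(a)]);Xg=np.array([Y[1],-Y[0]])
h=cv2.cvtColor(im,cv2.COLOR_RGB2HSV);b=cv2.inRange(h,(18,150,120),(32,255,255))
for i,st,c,mk in blobs(b,20): print(st,c)
cv2.imwrite("pics/crop10.png",cv2.resize(im[0:200,250:390,::-1],None,fx=4,fy=3,interpolation=cv2.INTER_CUBIC))
E
```

```text
22.55 [0.61142029 0.12414512 0.16761847] [ 4.61783432e-05  7.68883562e-01  6.39388821e-01 -4.02161370e-05]
[281 210  14   8  73] [287.09589041 213.7260274 ]
[279 219  16   8  67] [287.25373134 221.1641791 ]
[517 474  11   6  47] [521.19148936 476.9787234 ]
```

View pics/crop10.png

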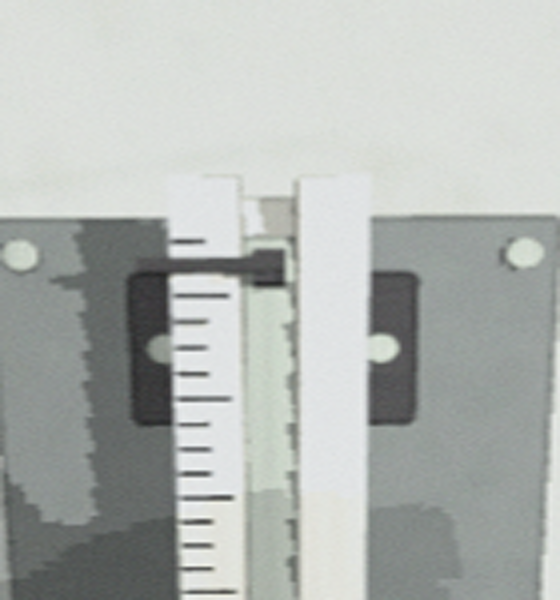

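The crop shows the pointer bar at crop row 265, from (140,265) to (285,265), which is row 88 of the full picture. The index is near (287,217) in the full picture.

Run:
```python
import pickle
from h import *
np.set_printoptions(precision=1,suppress=True,linewidth=200)
g=np.array([.5706,-.0969]);a=np.radians(79.55);Y=np.array([np.cos(a),np.sin(a)]);Xg=np.array([Y[1],-Y[0]])
im,de,p,s=pickle.load(open("w10.pkl","rb"))
def show(vs,us):
    for v in vs:
        uv=np.array([[u,v] for u in us]);c=cloud(p,uv,de)
        print(v,"z",c[:,2]*1e3,"gy",((c[:,:2]-g)@Y*1e3)[[0,-1]],"R-B",[int(im[v,u,0])-int(im[v,u,2]) for u in us],"sum",im[v,us].astype(int).sum(1))
us=[280,283,286,289,292];show(range(207,231),us)
us=[287,291,296,301,306,310];show(range(82,95),us)
# pointer & fin y on planes of their heights
f=lambda n,u,v,z:((onplane(n,[[u,v]],z)[0,:2]-g)@np.c_[Xg,Y])*1e3
print("pointer",f(p,290,88.3,.103),f(p,305,88.3,.103))
for v in(213.7,217.5,218.5,221): print("fin",v,f(p,287,v,.103))
print("tcp",(s["ee_pos"][:2]-g)@np.c_[Xg,Y])
i2,d2,p2,s2=pickle.load(open("w9.pkl","rb"))
h=cv2.cvtColor(i2,cv2.COLOR_RGB2HSV);b=cv2.inRange(h,(18,150,120),(32,255,255))
for v in range(58,90):
    r=np.flatnonzero(b[v,250:300])+250
    if len(r): c=cloud(p2,np.c_[r,r*0+v],d2);print(v,r.min(),r.max(),np.percentile(c[:,2]*1e3,[5,50,95]),f(p2,280,v,.103))
```

```text
207 z [8.9 8.9 8.5 8.4 8.4] gy [237.1 237. ] R-B [-3, -1, -2, -2, 5] sum [260 244 247 252 242]
208 z [ 7.3 84.7 84.3 83.  84.1] gy [235.9 249.5] R-B [5, 56, 61, 58, 41] sum [257 213 209 202 193]
209 z [ 7.4 86.5 86.1 88.6 86.1] gy [235.  249.2] R-B [7, 81, 80, 78, 65] sum [266 228 218 222 182]
210 z [ 7.5 87.3 86.9 86.6 93.5] gy [234.1 249.8] R-B [21, 87, 86, 89, 65] sum [245 244 229 217 183]
211 z [ 8.6 87.6 87.4 88.4 97.4] gy [233.4 249.9] R-B [25, 89, 86, 87, 65] sum [248 251 240 246 178]
212 z [ 7.7 88.4 87.9 88.8 99.5] gy [232.3 249.6] R-B [26, 98, 93, 93, 88] sum [260 255 262 258 238]
213 z [  7.6  89.4 333.6  89.  100.2] gy [231.4 249. ] R-B [26, 96, 98, 95, 94] sum [258 258 265 268 265]
214 z [ 6.1 88.1 88.9 88.6 99.3] gy [230.1 248.2] R-B [29, 93, 94, 95, 94] sum [269 286 280 274 262]
215 z [  8.9  88.6  90.3  89.3 100.6] gy [229.8 247.8] R-B [25, 98, 101, 104, 94] sum [257 268 285 274 264]
216 z [ 8.8 89.6 89.5 89.2 99.5] gy [228.8 246.9] R-B [25, 99, 99, 97, 93] sum [256 267 282 284 265]
217 z [ 8.  88.8 89.4 89.  99.7] gy [227.7 246.3] R-B [30, 76, 80, 79, 84] sum [223 23
[... 3208 characters left out ...]
 [101.  104.  105.5] [-23.  245.9]
67 273 291 [ 99.2 104.1 105.9] [-23.1 245.4]
68 273 291 [ 99.6 103.9 105. ] [-23.1 244.9]
69 273 291 [101.5 104.2 104.7] [-23.1 244.3]
70 274 291 [100.7 102.5 103.8] [-23.1 243.8]
71 288 291 [ 99.7 101.5 103.4] [-23.1 243.3]
72 277 291 [ 88.8  99.6 100.8] [-23.1 242.8]
73 277 291 [ 88.1  89.5 100.8] [-23.2 242.2]
74 277 291 [ 88.2  89.1 100. ] [-23.2 241.7]
75 277 291 [ 88.3  89.7 100.6] [-23.2 241.2]
76 277 291 [ 87.8  89.1 100.6] [-23.2 240.6]
77 277 291 [ 88.2  89.1 101.1] [-23.2 240.1]
78 277 291 [ 87.8  88.8 100.4] [-23.3 239.6]
79 277 287 [87.2 87.8 88.7] [-23.3 239. ]
80 278 287 [86.5 87.2 88. ] [-23.3 238.5]
81 278 287 [85.7 86.9 87.6] [-23.3 237.9]
```

The fin of the index is at gauge y = 245.0 mm in two views and the pointer at 323.9 mm, so the draw is about 79 mm. The grip is centred at gauge (0, 142) with its top at 140 mm. I'll go above it and descend with the fingers open.

Request:
servo_tool --pt "-0.02 0.001 0 0" --pt "-0.04 0.002 0 0" --pt "-0.06 0.003 0 0" --pt "-0.075 0.003 0 0" --pt "-0.083 0.003 0 0" --pt "-0.083 0.003 0 0" --pt "-0.083 0.003 0.01 0" --pt "-0.083 0.003 0.02 0" --pt "-0.083 0.003 0.03 0" --pt "-0.083 0.003 0.03 0"

```text
time: 23.6
ee_pos: [0.5984, 0.0427, 0.1354]
tcp_rot: [-0.001, 0.769, 0.64, -0.001]
force: [0.2, 0.5, 0.6]
width: 0.0578
grip_force: 0.0
```

```bash
python3 snap.py w11
python3 - <<'E'
from h import *;import pickle
np.set_printoptions(precision=4,suppress=True)
im,de,p,s=pickle.load(open("w11.pkl","rb"))
g=np.array([.5706,-.0969]);a=np.radians(79.55);Y=np.array([np.cos(a),np.sin(a)]);Xg=np.array([Y[1],-Y[0]])
print("tcp",((s["ee_pos"][:2]-g)@np.c_[Xg,Y]*1e3))
vv,uu=np.mgrid[0:480,0:640];uv=np.c_[uu.ravel(),vv.ravel()];cl=cloud(p,uv,de)
gx=(cl[:,:2]-g)@Xg;gy=(cl[:,:2]-g)@Y
k=(cl[:,2]>.125)&(cl[:,2]<.15)&(abs(gx)<.024)&(gy>.1)&(gy<.2)
print(k.sum(),np.percentile(gx[k],[.5,50,99.5]),np.percentile(gy[k],[1,50,99]),np.median(cl[k,2]))
k=(cl[:,2]>.15)&(cl[:,2]<.2)&(abs(gx)<.06)&(uv[:,1]<330)
print("tips",[np.percentile(gx[k&q],[.5,50,99.5]) for q in(gx<0,gx>0)],cl[k,2].min())
E
```

```text
23.7 [0.59913205 0.04253843 0.13721694] [-2.23722201e-04  7.68651684e-01  6.39667449e-01 -3.04233204e-04]
tcp [  2.7678 142.3007]
4267 [-0.0182  0.0028  0.0179] [0.1261 0.144  0.1584] 0.13924683772184884
tips [array([-0.0396, -0.0287, -0.0259]), array([0.0318, 0.0346, 0.0455])] 0.16354071395689077
```

Everything is centred: grip at x ±18 mm, fingers at -26 and +32 mm. I'll descend 57 mm, then squeeze.

Request:
servo_tool --pt "0 0 0.01 0" --pt "0 0 0.02 0" --pt "0 0 0.03 0" --pt "0 0 0.04 0" --pt "0 0 0.047 0" --pt "0 0 0.053 0" --pt "0 0 0.056 0" --pt "0 0 0.057 0" --pt "0 0 0.057 0" --pt "0 0 0.057 0"

```text
time: 24.75
ee_pos: [0.5995, 0.0423, 0.081]
tcp_rot: [0.0, 0.769, 0.64, 0.0]
force: [-1.3, -0.1, 0.5]
width: 0.0582
grip_force: 0.0
```

Request:
servo_tool --pt "0 0 0 0" --pt "0 0 0 0" --pt "0 0 0 0" --pt "0 0 0 0" --pt "0 0 0 0" --pt "0 0 0 0" --pt "0 0 0 0" --pt "0 0 0 0" --pt "0 0 0 0" --pt "0 0 0 0" --jaw 0.02 --newtons 30

```text
time: 25.75
ee_pos: [0.5991, 0.0424, 0.081]
tcp_rot: [-0.0, 0.769, 0.64, -0.0]
force: [-4.4, 0.9, 5.7]
width: 0.0285
grip_force: 30.4
```

Request:
servo_tool --pt "-0.001 0 0 0" --pt "-0.003 0 0 0" --pt "-0.007 0 0 0" --pt "-0.012 0 0 0" --pt "-0.018 0 0 0" --pt "-0.024 0 0 0" --pt "-0.03 0 0 0" --pt "-0.035 0 0 0" --pt "-0.039 0 0 0" --pt "-0.04 0 0 0"

```text
time: 26.75
ee_pos: [0.592, 0.0026, 0.081]
tcp_rot: [0.0, 0.769, 0.639, 0.0]
force: [-0.4, 1.5, 5.1]
width: 0.0284
grip_force: 31.3
```

Request:
servo_tool --pt "-0.002 0 0 0" --pt "-0.006 0 0 0" --pt "-0.012 0 0 0" --pt "-0.018 0 0 0" --pt "-0.024 0 0 0" --pt "-0.029 0 0 0" --pt "-0.033 0 0 0" --pt "-0.036 0 0 0" --pt "-0.038 0 0 0" --pt "-0.039 0 0 0"

```text
time: 27.75
ee_pos: [0.5851, -0.0357, 0.081]
tcp_rot: [0.0, 0.769, 0.639, 0.0]
force: [0.7, 1.0, 4.8]
width: 0.0285
grip_force: 32.2
```

Run:
```python
from h import *;import pickle
from bench import env
np.set_printoptions(precision=4,suppress=True,linewidth=200)
d={}
for n in("top","side"):
    im,de=env.camera(n);d[n]=(im,de,env.camera_params(n));cv2.imwrite(f"pics/{n}1.png",im[:,:,::-1])
s=env.sense();pickle.dump((d,s),open("d1.pkl","wb"))
g=np.array([.5706,-.0969]);a=np.radians(79.55);Y=np.array([np.cos(a),np.sin(a)]);Xg=np.array([Y[1],-Y[0]])
print(s["ee_pos"],(s["ee_pos"][:2]-g)@np.c_[Xg,Y]*1e3,s["width"],s["grip_force"],s["force"])
def px(p,gx,gy,z):
    w=np.r_[g+Xg*gx+Y*gy,z];c=p["R"]@w+p["t"];q=c[:2]/c[2];q=q*(1+p["k1"]*(q@q));return q*p["intrinsics"][0,0]+p["intrinsics"][:2,2]
outs=[]
for n in d:
    im,de,p=d[n];print(n,"mark",px(p,-.023,.245,.103),"old pointer",px(p,-.012,.324,.103))
    c=px(p,-.015,.27,.1).round().astype(int);cr=im[c[1]-19:c[1]+19,c[0]-40:c[0]+40,::-1];outs.append(cv2.resize(cr,(800,300),interpolation=cv2.INTER_CUBIC));print("crop origin",c-[40,19])
cv2.imwrite("pics/fin.png",np.vstack(outs))
```

```text
[ 0.5851 -0.0358  0.081 ] [ 3.1422 62.7587] 0.02827609182616111 32.0620983839035 [ 0.6631 -1.0717  5.2695]
top mark [240.5785 223.9393] old pointer [212.4325 215.4789]
crop origin [192 201]
side mark [255.3613 213.1238] old pointer [230.1587 206.6833]
crop origin [208 193]
```

View pics/fin.png

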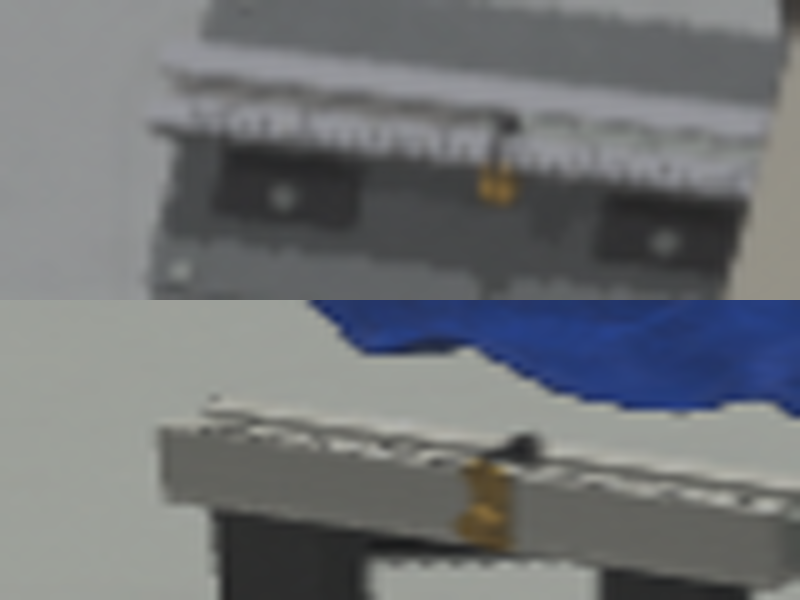

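Both views show the pointer lined up with the brass fin: the top crop has the pointer at (502,145) against the index at (497,181), and the side crop agrees. The button is in (jaw 28 mm, 32 N) and the crib is finished, so I'm handing in.

```bash
python3 -c "
from bench import env;print(env.finish_job())"
```

```text
the job is handed in; nothing more can be done
None
```

The job is handed in, with no verdict returned: the third crib layer is laid, the button is squeezed in, and the pointer lines up with the index mark to about 1 mm in the last top and side pictures, at about 28 s of the 59 s allowed.

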